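Seat the small reamer on the citrus press's drive spindle and cover the press

ROBOT

A 7-joint arm with a two-finger parallel gripper is mounted at the origin on a cart in front of the work surface, level with it; the furniture and walls round the work are solid. World frame = base frame: x ahead of the robot, y to its left, z up, the work surface at z = 0. Lengths are in m, angles in rad, forces in N, time in s.
With the tool pointing down it reaches from about 0.4 to 0.85 m from the base axis. Payload 4.5 kg.
Tool frame: the origin (TCP) lies on the centre line of the jaws, within the pads' length; the fingertips stand r.tip_extent ahead of it and the grasp point (between the pads) is the TCP (r.tip_extent is the distance from the TCP to the fingertips, in m); z points along the fingers, y is the line along which they close (so a half turn about z gives the same grasp; the last joint's range is limited). The gripper opens to 88 mm and grips with 3 to 60 N. Pads are 18 mm wide; open, the fingers measure 123 mm over their backs; the gripper's body (75 mm by 187 mm) begins 45 mm behind the grasp point.
Start: joints at [-1.249, 0.689, -0.195, 1.565, 0.157, 0.902, -0.215], TCP at [0.177, 0.599, 0.258] pointing down, gripper open.
Joint ranges: [-3.01, 3.01], [-0.46, 2.08], [-1.47, 1.51], [0.13, 2.56], [-1, 4.14], [0.04, 2.09], [-2.66, 2.66]. Speed limits (rad/s): [2.57, 2.57, 3.14, 3.14, 3.14, 3.14, 3.14].

INTERFACE

Orientations are given as a unit quaternion [x, y, z, w].
In Python, from plant import sensors, vision, finish_job, r gives the robot as it stands. The module is installed in compiled form; this text tells all that it offers.
- The arm moves only by the tool step_arm, never from a script. Its argument "steps" is a list of rows, each a list of 2 entries, a list of its own where there are three numbers: the shift along the tool's x, y, z in cm, then the turn, a rotation vector about the tool's x, y, z in degrees. A call has 1 to 12 rows; each row shifts and turns the commanded pose from where the row before left it, along the tool's axes as they then stand; what a row does not reach is not made up. A row lasts 1/8 s, in which the tool goes at most 62.5 mm and 10.7 degrees, less where a joint would pass 70% of its speed; a pose out of reach is approached as far as the arm can. A call with a gripper value outside its range is refused whole. "claw" is the opening, from -1 (shut) to 1 (fully open), set as the call begins (left out, the last holds). The fingers move at their own pace and stop on an object; "grip_force" is the grip in N (left out, the last holds). Time passes only in rows, so rows that do not move let the fingers close. It gives the time, the measured TCP pose, the force, the opening and the grip force at its end, in the units of the state.
- sensors.get_state(): the state, without advancing time (a new reading comes with each control period).
- vision.snapshot(name): name is "scene" or "top" or "wrist"; returns a dict with "img" (420x560x3 uint8, red, green, blue), "fx", "fy", "cx", "cy" (pixels), "k1" (the pictures are not rectified: a ray, as slopes to the right and down, at radius r is drawn at 1 + k1 r^2 times it, then the intrinsics apply), "position" and "rotation" of the camera in the world. Camera axes: x right, y down, z forward; pixel columns grow to the right and rows downward; lengths in m; the calibration is good to about 2 mm. A picture is of the moment at which its call begins. There is no depth.
- finish_job(): hands the job in; it is judged then, once.
The state is a dict: "clock": time; "q": joint angles; "qd": joint speeds; "joint_torque": joint torques, N m; "tool_pos": TCP position; "eef_rot": TCP orientation; "contact_force": force on the tool from outside, world axes, zero at the start; "moment": the same for the moment, N m; "opening": opening from 0.0 (shut) to 1.0 (fully open); "finger_force": force on a finger pad.
Only numpy, scipy, OpenCV 4.12 (cv2) and the standard library are available. Lean on these libraries where they do the work, as an engineer would, in place of code of your own. Each camera call takes 0.05 s, during which the arm holds its last target. There are 200 camera calls.

TASK

Get the washed citrus press ready for tonight's limes: take the smaller of the two reamers out of the wooden rack and fit it shank down into the spindle in the middle of the press, feeling lightly for the turn at which its slots drop over the two drive dogs and it sits fully home; never force it. Then put the clear dust cover over it, sitting squarely on the press's shoulder all round. Leave the larger reamer in the rack and the mug standing under the spout.

Things in the scene. Friction and masses are not known exactly. Their poses are not given: they have to be found in the camera images.
- citrus_press: White citrus press, fixed, upright, 162 mm across. Origin on its axis at the worktop, z up, -x its front: spout to 114 mm from the axis, 95 to 108 mm up. Shoulder (ledge for the cover) at z = 110 mm, radius 66 to 81 mm; inside it the bowl wall, radius 62 to 66 mm, rises to z = 126 mm. The steel spindle stands on the axis. More than 60 N between small reamer and press or spindle harms it.
- spindle_nose (a point): Centre of the spindle's flat nose face (48 mm across), 122 mm above the worktop, fixed to the press, z up. Tapered bore opens here: bevelled mouth 34 mm wide, 26 mm wide 4 mm down, 17 mm wide at the bottom, 37 mm down. Two dogs on the face, either side of the axis, 17 to 24 mm from the axis, 6 mm wide, 6 mm high.
- spindle_dogs (a point): Point on the press's axis level with the tops of the two dogs, 128 mm above the worktop, axes those of the press. The direction of the dogs round the axis is NOT reported and differs each time (any angle): see it from above or find it by feel. The spindle is held by its gears and turns only above about 0.25 N m, so a light touch leaves it still.
- small_reamer: Smaller reamer, 102 mm tall, about 90 g; at the start upright, shank down, in a rack hole. Origin on its axis at the shank's tip, z up. Tapered steel shank 17 mm wide at the tip, 26 mm at z = 36 mm; white drive ring 51 mm wide, z = 36 to 44; collar 55 mm wide, z = 44 to 48; ribbed cone 38 mm across and straight from z = 48 to 68 (grip here), pointed at z = 102 mm.
- small_reamer_ring (a point): Centre of the underside of the small reamer's drive ring, 36 mm above its tip. Four slots, 8 mm wide and 8 mm deep, cut the ring from below along the reamer's x and y axes (a cross), so it fits the dogs every quarter turn. Home: this point at the spindle nose. With slots off the dogs it stays 6 mm higher, on the dogs' tops.
- large_reamer: Larger reamer: same shank, ring and collar, but a cone 57 mm across, 108 mm tall in all; in the other rack hole, where it stays. Origin at the shank's tip, z up.
- reamer_rack: Wooden rack, 203 x 84 mm, top 48 mm above the worktop, fixed. Origin on the worktop under its centre, x along its length, z up. Two holes 34 mm wide at x = -45 and +45 mm; a reamer's ring rests on the top with its shank hanging in the hole (4 mm play), its tip 12 mm above the worktop.
- cover: Clear plastic dust cover, open below, 147 mm across, 122 mm tall, about 160 g; at the start upright on the worktop. Origin on its axis at the lower rim, z up. Inside 139 mm wide, so it goes over the bowl wall (132 mm), and 90 mm high. On the press its rim rests on the shoulder, 110 mm above the worktop.
- cover_knob (a point): Middle of the cover's black knob, 112 mm above its rim. Knob 26 mm across, from 103 to 122 mm above the rim, on a 19 mm wide neck; top of the dome at 95 mm.
- mug: Striped mug, 86 mm wide, 90 mm high, standing under the spout of the press; origin at its underside. Stays there.

How it is judged:
On the way, in this order (a step that is already met when the one before it is completed fails the run):
1. the small reamer is seated: fully home in the spindle with its slots over the dogs (z of small_reamer in the frame of citrus_press below 0.088 m and horizontal distance between small_reamer and citrus_press below 0.003 m and angle between small_reamer's own z axis and vertical below 0.05 rad), for 0.3 s.
2. the cover rests on the shoulder of the press (z of cover in the frame of citrus_press below 0.113 m and horizontal distance between cover and citrus_press below 0.006 m and angle between cover's own z axis and vertical below 0.05 rad), for 0.2 s.
At the end, for the whole second after the job is handed in: Small reamer fully home in the spindle (at most 2 mm proud, within 3 mm of the axis, upright within 3 degrees); cover at rest on the shoulder over it (at most 3 mm proud, within 6 mm of the axis, level within 3 degrees); large reamer still in the rack; mug standing (all of step 1 and all of step 2 and linear speed of cover below 0.02 m/s and horizontal distance between large_reamer and reamer_rack below 0.055 m and height (world z) of large_reamer below 0.02 m and angle between mug's own z axis and vertical below 0.1 rad); the robot touches nothing.
It fails at once if the small reamer is forced against the press or spindle (more than 60 N) (contact force between small_reamer and citrus_press above 60 N).
It fails at once if the larger reamer is taken out of the rack (height (world z) of large_reamer above 0.03 m).
It fails at once if the mug is pushed away (more than 30 mm) or tipped (distance of mug from where it was at the start of the episode above 0.03 m or angle between mug's own z axis and vertical above 0.3 rad).
It also fails if it takes over 64 s, if anything falls off the work surface, if the arm or the gripper's body presses on something with over 40 N, if the wrist force passes 120 N, or if a joint passes its speed limit or range.

## Working session

There is one attempt and no reset: what is moved stays moved. The work goes in short steps, Python scripts to look and compute and a tool call to move; the robot and the scene stay as the last step left them, time stands still between calls to the robot, and variables do not carry over. Pictures are saved under pics/ and viewed, at most 10 in all, crops included, and the job is handed in when it is done.

Besides the shell and the picture viewer there is one more tool, called after "Request:" as name(argument=value, ...), one argument or row to a line, values as JSON. step_arm: Moves the arm, as the interface text tells. Its arguments: {"type":"object","properties":{"steps":{"type":"array"},"claw":{"type":"number"},"grip_force":{"type":"number"}},"required":["steps"]}

```bash
mkdir -p pics; cat > h.py <<'E'
import numpy as np,cv2,json
from plant import sensors,vision,finish_job,r
from scipy.spatial.transform import Rotation as R
def snap(cam,name):
    s=vision.snapshot(cam); cv2.imwrite(f'pics/{name}.png',s['img'][:,:,::-1])
    np.savez(f'pics/{name}.npz',**{k:np.array(v) for k,v in s.items()}); return s
def rot(s):
    a=np.array(s['rotation'],float)
    return a if a.shape==(3,3) else R.from_quat(a).as_matrix()
def px(name,u,v,z):
    s=np.load(f'pics/{name}.npz'); K=np.array([[s['fx'],0,s['cx']],[0,s['fy'],s['cy']],[0,0,1.]],float)
    p=cv2.undistortPoints(np.array([[[u,v]]],float),K,np.array([float(s['k1']),0,0,0]))[0,0]
    d=rot(s)@np.array([p[0],p[1],1]); c=s['position']
    return c+d*(z-c[2])/d[2]
def proj(name,P):
    s=np.load(f'pics/{name}.npz'); M=rot(s); p=M.T@(np.array(P)-s['position'])
    x,y=p[:2]/p[2]; f=1+float(s['k1'])*(x*x+y*y)
    return float(s['fx']*x*f+s['cx']),float(s['fy']*y*f+s['cy'])
def st():
    s=sensors.get_state(); print({k:np.round(s[k],4).tolist() for k in ('clock','tool_pos','eef_rot','contact_force','moment','opening','finger_force')}); return s
def totool(dw):
    s=sensors.get_state(); return R.from_quat(s['eef_rot']).inv().apply(dw)
E
python3 - <<'E'
from h import *
s=st(); print(R.from_quat(s['eef_rot']).as_matrix().round(3), r.tip_extent)
a=snap('top','t0');b=snap('scene','s0')
for x in(a,b): print(x['position'],rot(x).round(3).tolist(),x['fx'],x['k1'])
E
```

```text
{'clock': 0.0, 'tool_pos': [0.1773, 0.5987, 0.2569], 'eef_rot': [0.1433, 0.9897, -0.0009, -0.0001], 'contact_force': [0.0325, 0.262, 0.9482], 'moment': [0.0044, 0.0198, -0.0033], 'opening': 1.0029, 'finger_force': 0.0}
[[-0.959  0.284 -0.   ]
 [ 0.284  0.959 -0.002]
 [-0.    -0.002 -1.   ]] 0.019
[0.41758792 0.05608246 1.15867531] [[0.019, -0.996, 0.083], [-1.0, -0.019, 0.009], [-0.007, -0.083, -0.997]] 418.8491065170177 -0.07933100950245026
[-0.24444908 -0.47427354  0.72539871] [[0.604, -0.447, 0.66], [-0.797, -0.363, 0.483], [0.023, -0.818, -0.575]] 405.4368151640659 -0.03501360677419555
```

View pics/t0.png

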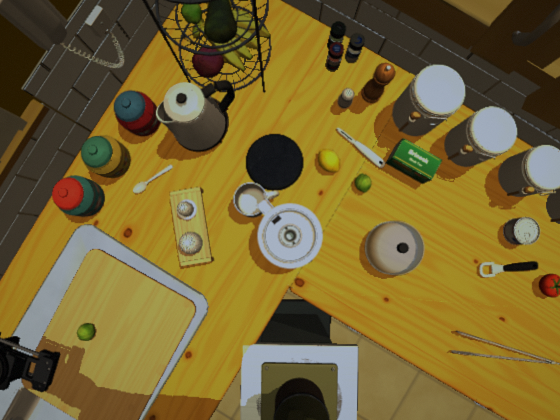

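View pics/s0.png

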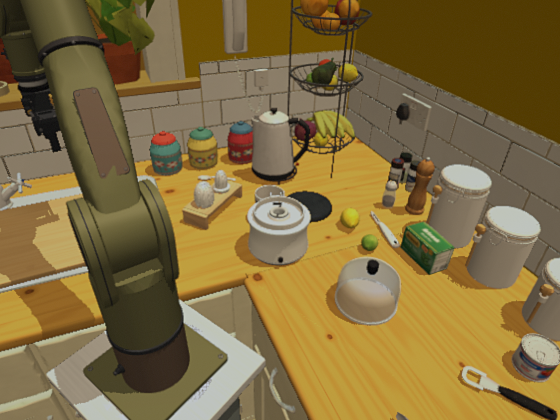

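The top view shows the press at about (289,236), the mug at (250,199), the rack at (191,227) with the small reamer at (186,209) and the large one at (190,243), and the cover knob at (402,248). I'll enlarge these areas to get better pixel positions.

```bash
python3 - <<'E'
from h import *
i=cv2.imread('pics/t0.png')
a=cv2.resize(i[170:280,165:330],None,fx=4.8,fy=4.8,interpolation=cv2.INTER_CUBIC)
cv2.imwrite('pics/c1.png',a)
for n,u,v,z in(('nose',290,236,.122),('small',186,209,.114),('large',190,243,.12),('knob',402,248,.122),('mug',250,199,.09)): print(n,px('t0',u,v,z).round(4))
E
```

```text
nose [0.4424 0.0345 0.122 ]
small [0.5051 0.2971 0.114 ]
large [0.42   0.2826 0.12  ]
knob [ 0.4176 -0.2438  0.122 ]
mug [0.536  0.1382 0.09  ]
```

View pics/c1.png

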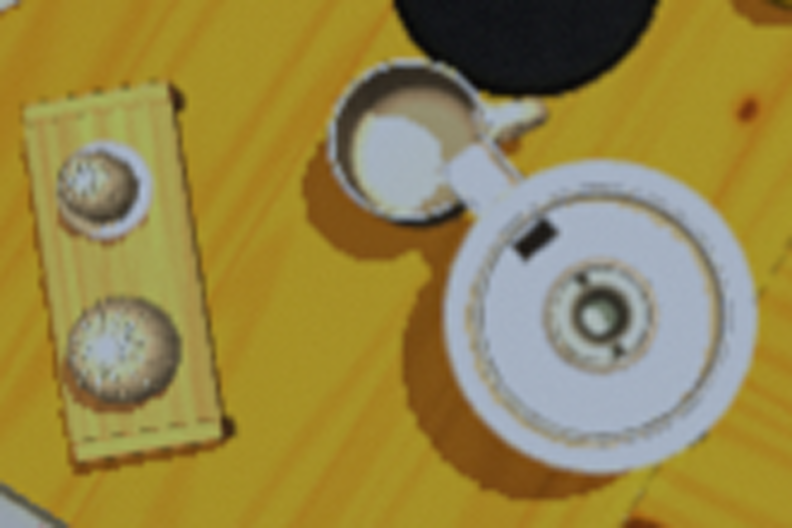

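The nose centre is at crop (601,315), with dark spots, possibly the dogs, at (583,279) and (618,350). The small reamer's collar is at about (104,190). Next I'll work out the first approach.

```bash
cat >> h.py <<'E'
def plan(P,yaw_y):
    "turn (deg about tool z) first, then shift cm in the turned tool axes"
    s=sensors.get_state(); M=R.from_quat(s['eef_rot']); y=M.as_matrix()[:,1]
    cur=np.degrees(np.arctan2(y[1],y[0])); d=(yaw_y-cur+90)%180-90
    a=np.radians(cur+d); N=np.array([[-np.sin(a),np.cos(a),0],[np.cos(a),np.sin(a),0],[0,0,-1]]).T
    N[:,0]=np.cross(N[:,1],N[:,2])
    rv=np.degrees((M.inv()*R.from_matrix(N)).as_rotvec())
    print('turn',rv.round(2),'shift cm',(N.T@(np.array(P)-s['tool_pos'])*100).round(2))
E
python3 - <<'E'
from h import *
c=lambda u,v:(165+u/4.8,170+v/4.8)
sm=px('t0',*c(104,190),.06); lg=px('t0',*c(124,351),.09)
nose=px('t0',*c(601,315),.122); sh=px('t0',*c(600,315),.110)
print(sm,lg,nose,sh, 'mug',px('t0',*c(408,141),.09))
k=[px('t0',*c(u,v),.048) for u,v in((24,105),(168,85),(226,430),(76,458))]
print(np.round(k,4), np.mean(k,0), [np.linalg.norm(k[i]-k[i-1]) for i in range(4)])
ax=(k[0]+k[1])/2-(k[2]+k[3])/2; t=np.degrees(np.arctan2(ax[1],ax[0]));print('rack ang',t, np.mean(k,0)+ .045*ax/np.linalg.norm(ax))
plan([sm[0],sm[1],.25],t+90)
E
```

```text
[0.50815351 0.3077212  0.06      ] [0.41981175 0.28696371 0.09      ] [0.44329241 0.03399476 0.122     ] [0.44358005 0.03425991 0.11      ] mug [0.5350565  0.13813611 0.09      ]
[[0.5561 0.3576 0.048 ]
 [0.5687 0.2766 0.048 ]
 [0.3777 0.2379 0.048 ]
 [0.3603 0.3208 0.048 ]] [0.46570819 0.29824784 0.048     ] [np.float64(0.19920427696126014), np.float64(0.08194001910516707), np.float64(0.1949610168592914), np.float64(0.08468607189939459)]
rack ang 11.044368942482599 [0.50987475 0.30686845 0.048     ]
turn [-9.000e-02 -2.000e-02 -2.753e+01] shift cm [-26.9 -34.9   0.7]
```

Request:
step_arm(
  steps=[
    [[0, 0, 0], [0, 0, -9.2]],
    [[0, 0, 0], [0, 0, -9.2]],
    [[0, 0, 0], [0, 0, -9.1]],
    [[-3, -3.9, 0], [0, 0, 0]],
    [[-3, -3.9, 0], [0, 0, 0]],
    [[-3, -3.9, 0], [0, 0, 0]],
    [[-3, -3.9, 0], [0, 0, 0]],
    [[-3, -3.9, 0], [0, 0, 0]],
    [[-3, -3.9, 0], [0, 0, 0]],
    [[-3, -3.8, 0], [0, 0, 0]],
    [[-3, -3.8, 0], [0, 0, 0]],
  ],
)

```text
clock: 1.48
tool_pos: [0.4731, 0.3395, 0.2574]
eef_rot: [-0.096, 0.995, -0.0, -0.0]
contact_force: [0.2, -0.6, 0.3]
opening: 0.998
finger_force: 0.0
```

Request:
step_arm(
  steps=[
    [[-1.5, -2, 0], [0, 0, 0]],
    [[-1.4, -1.9, 0], [0, 0, 0]],
    [[0, 0, 0], [0, 0, 0]],
    [[0, 0, 0], [0, 0, 0]],
  ],
)

```text
clock: 1.98
tool_pos: [0.5069, 0.3091, 0.2576]
eef_rot: [-0.097, 0.995, 0.0, -0.001]
contact_force: [-0.4, -0.2, 0.6]
opening: 0.999
finger_force: 0.0
```

```bash
python3 - <<'E'
from h import *
s=st(); a=snap('wrist','w1'); print(a['position'],rot(a).round(3).tolist(),a['fx'])
print(proj('w1',[.509,.307,.06]),proj('w1',[.509,.307,.114]),proj('w1',[.42,.29,.12])); plan([.509,.307,.12],101)
E
```

```text
{'clock': 1.975, 'tool_pos': [0.5069, 0.3091, 0.2576], 'eef_rot': [-0.0966, 0.9953, 0.0004, -0.0005], 'contact_force': [-0.4043, -0.1939, 0.634], 'moment': [0.0421, 0.0745, -0.0274], 'opening': 0.9993, 'finger_force': 0.0}
[0.42352745 0.292992   0.38508046] [[-0.193, 0.929, 0.316], [0.981, 0.182, 0.063], [0.001, 0.322, -0.947]] 358.23387187980376
(277.1914380646943, 191.31134357308434) (276.6749677235645, 208.83974223546912) (276.8565538723431, 88.88675948662681)
turn [ 0.06 -0.05  0.13] shift cm [-0.17 -0.28 13.77]
```

View pics/w1.png

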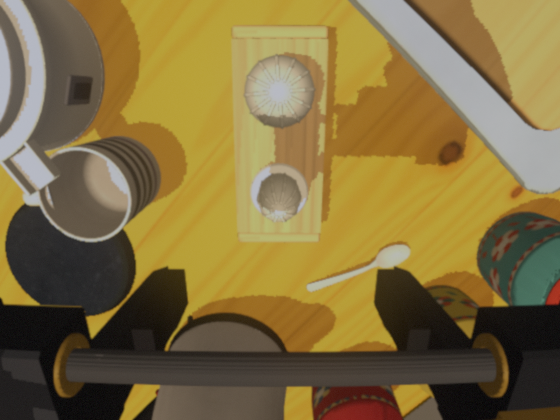

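The small reamer's collar is at (278,192) and the estimate projects to (277,191), so the position is good. I'll descend and grip.

Request:
step_arm(
  steps=[
    [[-0.1, -0.1, 4.5], [0, 0, 0]],
    [[-0.1, -0.1, 4.5], [0, 0, 0]],
    [[0, -0.1, 4.5], [0, 0, 0]],
    [[0, 0, 2.5], [0, 0, 0]],
    [[0, 0, 1.65], [0, 0, 0]],
    [[0, 0, 0], [0, 0, 0]],
    [[0, 0, 0], [0, 0, 0]],
  ],
)

```text
clock: 2.9
tool_pos: [0.5111, 0.3064, 0.0823]
eef_rot: [-0.096, 0.995, 0.001, 0.001]
contact_force: [0.4, 0.4, -0.5]
opening: 0.999
finger_force: 0.0
```

Request:
step_arm(
  steps=[
    [[0, 0, 0], [0, 0, 0]],
    [[0, 0, 0], [0, 0, 0]],
    [[0, 0, 0], [0, 0, 0]],
    [[0, 0, 0], [0, 0, 0]],
    [[0, 0, 0], [0, 0, 0]],
    [[0, 0, 0], [0, 0, 0]],
  ],
  claw=-1,
  grip_force=25,
)

```text
clock: 3.65
tool_pos: [0.5106, 0.3059, 0.0813]
eef_rot: [-0.096, 0.995, 0.0, 0.0]
contact_force: [-0.7, -0.1, 0.5]
opening: 0.419
finger_force: 25.0
```

Request:
step_arm(
  steps=[
    [[0, 0, -1], [0, 0, 0]],
    [[0, 0, -3], [0, 0, 0]],
    [[0, 0, -4], [0, 0, 0]],
    [[0, 0, -4], [0, 0, 0]],
    [[0, 0, -4], [0, 0, 0]],
    [[0, 0, 0], [0, 0, 0]],
    [[0, 0, 0], [0, 0, 0]],
  ],
)

```text
clock: 4.53
tool_pos: [0.5102, 0.3049, 0.2407]
eef_rot: [-0.096, 0.995, -0.001, -0.001]
contact_force: [-0.4, 0.9, -0.9]
opening: 0.422
finger_force: 25.0
```

```bash
python3 - <<'E'
from h import *
st(); plan([.4435,.034,.24],101);plan([.50,.10,.24],101)
E
```

```text
{'clock': 4.525, 'tool_pos': [0.5102, 0.3049, 0.2407], 'eef_rot': [-0.0959, 0.9954, -0.0005, -0.0005], 'contact_force': [-0.3708, 0.8653, -0.8789], 'moment': [0.0371, -0.0057, -0.0172], 'opening': 0.4218, 'finger_force': 25.0}
turn [-0.05 -0.06  0.  ] shift cm [ 11.71 -25.32   0.07]
turn [-0.05 -0.06  0.  ] shift cm [  4.91 -19.92   0.07]
```

Request:
step_arm(
  steps=[
    [[0.3, -4, 0], [0, 0, 0]],
    [[0.4, -5, 0], [0, 0, 0]],
    [[0.3, -5, 0], [0, 0, 0]],
    [[0.3, -5, 0], [0, 0, 0]],
    [[0.4, -4, 0], [0, 0, 0]],
    [[0, -1.6, 0], [0, 0, 0]],
    [[0, 0, 0], [0, 0, 0]],
    [[0, 0, 0], [0, 0, 0]],
  ],
)

```text
clock: 5.52
tool_pos: [0.5406, 0.0634, 0.241]
eef_rot: [-0.098, 0.995, 0.001, -0.0]
contact_force: [0.0, 0.4, -1.9]
opening: 0.422
finger_force: 25.0
```

```bash
python3 - <<'E'
from h import *
st(); s=snap('wrist','w2'); print(s['position'])
u,v=proj('w2',[.4435,.034,.122]);print(u,v)
i=cv2.imread('pics/w2.png'); x0,y0=int(max(u-100,0)),int(max(v-75,0)); print(x0,y0)
cv2.imwrite('pics/c2.png',np.vstack([cv2.resize(i[y0:y0+150,x0:x0+200],None,fx=4,fy=4,interpolation=cv2.INTER_CUBIC)]))
E
```

```text
{'clock': 5.525, 'tool_pos': [0.5406, 0.0634, 0.241], 'eef_rot': [-0.0975, 0.9952, 0.001, -0.0001], 'contact_force': [0.0474, 0.4358, -1.8894], 'moment': [0.0617, 0.0018, 0.0104], 'opening': 0.4223, 'finger_force': 25.0001}
[0.45716426 0.04698489 0.36847955]
264.03505112201174 68.91224485218927
164 0
```

View pics/c2.png

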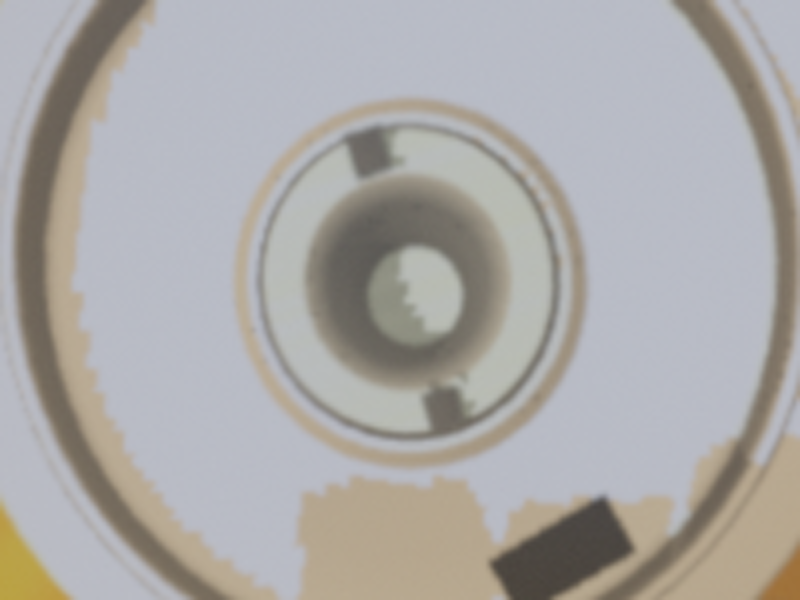

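View pics/w2.png

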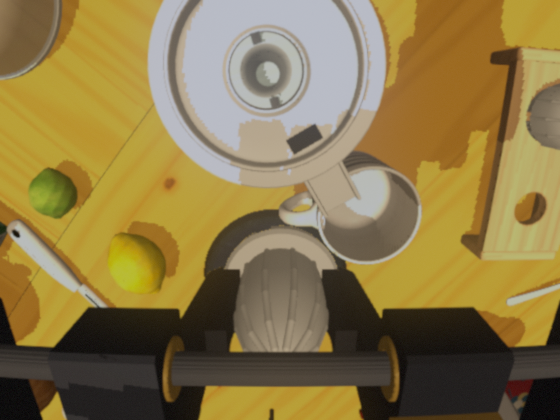

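The dogs are at crop (369,152) and (444,408), and the nose is centred at crop (409,281). I'll use the scene camera to look for the ring's slots.

```bash
python3 - <<'E'
from h import *
f=lambda u,v:(164+u/4,v/4)
a=px('w2',*f(369,152),.128);b=px('w2',*f(444,408),.128);n=px('w2',*f(409,281),.122)
print(a,b,(a+b)/2,np.linalg.norm(a-b),n,'dog ang',np.degrees(np.arctan2(*(a-b)[1::-1])))
snap('scene','s2'); u,v=proj('s2',[.5406,.0634,.212]);print(u,v)
for z in (.172,.208,.216,.22): print(z,proj('s2',[.5406,.0634,z]))
i=cv2.imread('pics/s2.png');x0,y0=int(u-40),int(v-30);print(x0,y0)
cv2.imwrite('pics/c3.png',cv2.resize(i[y0:y0+60,x0:x0+80],None,fx=10,fy=10,interpolation=cv2.INTER_CUBIC))
E
```

```text
[0.42681929 0.02624965 0.128     ] [0.46237437 0.04495104 0.128     ] [0.44459683 0.03560034 0.128     ] 0.04017344589953289 [0.44403449 0.03555575 0.122     ] dog ang -152.25635367762098
292.61351256296285 162.22475554292697
0.172 (292.00404513935996, 175.3062712620236)
0.208 (292.5514479089654, 163.55765859890207)
0.216 (292.6758307029358, 160.88623551478472)
0.22 (292.7384037354882, 159.54206605347292)
252 132
```

View pics/c3.png

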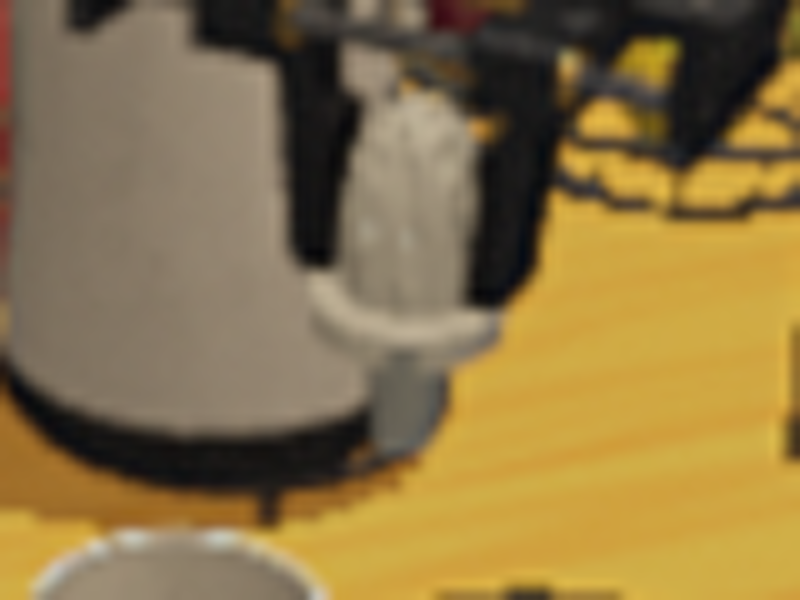

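The front of the ring looks notched at crop x of about 410, roughly towards the camera. That puts the slots near 34° and the dogs near 28°. I'll go above the spindle, descend, and feel for the fit.

```bash
python3 - <<'E'
from h import *
plan([.444,.0352,.18],101)
E
```

```text
turn [0.08 0.01 0.2 ] shift cm [10.03 -0.91  6.12]
```

Request:
step_arm(
  steps=[
    [[2.5, -0.25, 0], [0, 0, 0]],
    [[2.5, -0.25, 0], [0, 0, 0]],
    [[2.5, -0.25, 0], [0, 0, 0]],
    [[1.5, -0.1, 0], [0, 0, 0]],
    [[1.03, -0.06, 0], [0, 0, 0]],
    [[0, 0, 0], [0, 0, 0]],
    [[0, 0, 2], [0, 0, 0]],
    [[0, 0, 2], [0, 0, 0]],
    [[0, 0, 1.5], [0, 0, 0]],
    [[0, 0, 0.5], [0, 0, 0]],
    [[0, 0, 0], [0, 0, 0]],
    [[0, 0, 0], [0, 0, 0]],
  ],
)

```text
clock: 7.12
tool_pos: [0.4448, 0.0329, 0.1817]
eef_rot: [-0.096, 0.995, 0.0, 0.001]
contact_force: [0.1, -0.1, -0.0]
opening: 0.419
finger_force: 25.0
```

```bash
python3 - <<'E'
from h import *
st();plan([.444,.0352,.161],101)
E
```

```text
{'clock': 7.125, 'tool_pos': [0.4448, 0.0329, 0.1817], 'eef_rot': [-0.0959, 0.9954, 0.0001, 0.0006], 'contact_force': [0.1092, -0.0825, -0.0135], 'moment': [0.063, 0.0344, 0.0487], 'opening': 0.4189, 'finger_force': 25.0001}
turn [0.01 0.07 0.01] shift cm [0.03 0.24 2.07]
```

Request:
step_arm(
  steps=[
    [[0, 0.2, 0], [0, 0, 0]],
    [[0, 0, 0.5], [0, 0, 0]],
    [[0, 0, 0.5], [0, 0, 0]],
    [[0, 0, 0.5], [0, 0, 0]],
    [[0, 0, 0.3], [0, 0, 0]],
    [[0, 0, 0], [0, 0, 0]],
    [[0, 0, 0], [0, 0, 0]],
  ],
)

```text
clock: 8.0
tool_pos: [0.4439, 0.0347, 0.1632]
eef_rot: [-0.096, 0.995, 0.0, 0.0]
contact_force: [0.6, -0.3, -1.3]
opening: 0.424
finger_force: 25.0
```

Request:
step_arm(
  steps=[
    [[0, 0, 0.2], [0, 0, 0]],
    [[0, 0, 0.1], [0, 0, 0]],
    [[0, 0, 0], [0, 0, 0]],
  ],
)

```text
clock: 8.38
tool_pos: [0.4438, 0.0347, 0.1602]
eef_rot: [-0.096, 0.995, 0.0, -0.0]
contact_force: [1.0, -0.8, -1.3]
opening: 0.425
finger_force: 25.0
```

Request:
step_arm(
  steps=[
    [[0, 0, 0.1], [0, 0, 0]],
    [[0, 0, 0.1], [0, 0, 0]],
    [[0, 0, 0], [0, 0, 0]],
  ],
)

```text
clock: 8.75
tool_pos: [0.444, 0.0345, 0.1582]
eef_rot: [-0.096, 0.995, -0.0, 0.0]
contact_force: [-0.3, -1.2, -0.3]
opening: 0.422
finger_force: 25.0
```

Request:
step_arm(
  steps=[
    [[0, 0, 0.1], [0, 0, 0]],
    [[0, 0, 0.05], [0, 0, 0]],
    [[0, 0, 0], [0, 0, 0]],
  ],
)

```text
clock: 9.12
tool_pos: [0.444, 0.0346, 0.1567]
eef_rot: [-0.096, 0.995, -0.0, 0.0]
contact_force: [0.7, -1.8, 0.7]
opening: 0.424
finger_force: 25.0
```

Request:
step_arm(
  steps=[
    [[0, 0, 0.05], [0, 0, 0]],
    [[0, 0, 0.05], [0, 0, 0]],
    [[0, 0, 0], [0, 0, 0]],
  ],
)

```text
clock: 9.5
tool_pos: [0.444, 0.0346, 0.1557]
eef_rot: [-0.096, 0.995, -0.0, 0.0]
contact_force: [1.2, -2.1, 1.0]
opening: 0.42
finger_force: 25.0
```

Request:
step_arm(
  steps=[
    [[0, 0, 0.05], [0, 0, 0]],
    [[0, 0, 0.05], [0, 0, 0]],
    [[0, 0, 0.05], [0, 0, 0]],
    [[0, 0, 0], [0, 0, 0]],
  ],
)

```text
clock: 10.0
tool_pos: [0.4442, 0.0346, 0.155]
eef_rot: [-0.096, 0.995, -0.0, 0.001]
contact_force: [-0.3, -1.6, 13.3]
opening: 0.426
finger_force: 25.0
```

```bash
python3 - <<'E'
from h import *
st(); snap('scene','s3')
i=cv2.imread('pics/s3.png')
# expected pixel of TCP, collar edge at home / proud
for z in (.130,.134,.136,.140,.188): print(z,proj('s3',[.444,.035,z]))
u,v=proj('s3',[.444,.035,.14]);x0,y0=int(u-40),int(v-30);print(x0,y0)
cv2.imwrite('pics/c4.png',cv2.resize(i[y0:y0+60,x0:x0+80],None,fx=10,fy=10,interpolation=cv2.INTER_CUBIC))
E
```

```text
{'clock': 10.0, 'tool_pos': [0.4442, 0.0346, 0.155], 'eef_rot': [-0.0959, 0.9954, -0.0002, 0.0007], 'contact_force': [-0.3068, -1.5815, 13.2873], 'moment': [-0.5418, -0.0354, -0.1335], 'opening': 0.426, 'finger_force': 25.0001}
0.13 (278.36516801997533, 207.6700668486852)
0.134 (278.39818737972007, 206.39097844160443)
0.136 (278.414752224487, 205.74931342179968)
0.14 (278.4479928157259, 204.46171995351375)
0.188 (278.8587438689637, 188.5546227409838)
238 174
```

Contact came at TCP z = 0.155. Home is predicted at 0.1553 and the tops of the dogs at 0.161, so it appears to have dropped in. I'll do a small turn test to confirm, then release.

Request:
step_arm(
  steps=[
    [[0, 0, -0.08], [0, 0, 0]],
    [[0, 0, 0], [0, 0, 3]],
    [[0, 0, 0], [0, 0, 3]],
    [[0, 0, 0], [0, 0, 0]],
  ],
)

```text
clock: 10.55
tool_pos: [0.4442, 0.0348, 0.1551]
eef_rot: [-0.043, 0.999, -0.0, 0.0]
contact_force: [1.5, -2.1, 4.7]
opening: 0.42
finger_force: 25.0
```

```bash
python3 -c "
from h import *
st()"
```

```text
{'clock': 10.55, 'tool_pos': [0.4442, 0.0348, 0.1551], 'eef_rot': [-0.0434, 0.9991, -0.0, 0.0004], 'contact_force': [1.4932, -2.1212, 4.6545], 'moment': [-0.4838, -0.4374, 0.0555], 'opening': 0.42, 'finger_force': 25.0004}
```

Request:
step_arm(
  steps=[
    [[0, 0, 0], [0, 0, -3]],
    [[0, 0, 0], [0, 0, -3]],
    [[0, 0, 0], [0, 0, 0]],
  ],
)

```text
clock: 10.92
tool_pos: [0.4444, 0.0348, 0.1551]
eef_rot: [-0.096, 0.995, 0.0, 0.001]
contact_force: [2.3, -2.5, 5.2]
opening: 0.418
finger_force: 25.0
```

```bash
python3 -c "
from h import *
st()"
```

```text
{'clock': 10.925, 'tool_pos': [0.4444, 0.0348, 0.1551], 'eef_rot': [-0.0962, 0.9954, 0.0003, 0.0006], 'contact_force': [2.3492, -2.4967, 5.2059], 'moment': [-0.4235, -0.6363, -0.0796], 'opening': 0.4182, 'finger_force': 25.0005}
```

Request:
step_arm(
  steps=[
    [[0, 0, 0], [0, 0, -4]],
    [[0, 0, 0], [0, 0, -4]],
    [[0, 0, 0], [0, 0, 0]],
    [[0, 0, 0], [0, 0, 0]],
  ],
)

```text
clock: 11.42
tool_pos: [0.4444, 0.0348, 0.1551]
eef_rot: [-0.165, 0.986, 0.0, 0.001]
contact_force: [4.2, -1.7, 4.4]
opening: 0.422
finger_force: 25.0
```

```bash
python3 -c "
from h import *
st()"
```

```text
{'clock': 11.425, 'tool_pos': [0.4444, 0.0348, 0.1551], 'eef_rot': [-0.165, 0.9863, 0.0001, 0.0006], 'contact_force': [4.1773, -1.7247, 4.419], 'moment': [-0.4438, -0.8573, -0.0777], 'opening': 0.4221, 'finger_force': 25.0007}
```

Fingertips at 0.136 with the jaws at 37 mm mean the collar top can't be at 0.140, so the reamer isn't sitting on the dogs. I'll release, back off and look.

Request:
step_arm(
  steps=[
    [[0, 0, 0], [0, 0, 0]],
    [[0, 0, 0], [0, 0, 0]],
    [[0, 0, 0], [0, 0, 0]],
    [[0, 0, 0], [0, 0, 0]],
    [[0, 0, -2], [0, 0, 0]],
    [[0, 0, -4], [0, 0, 0]],
    [[0, 0, -4], [0, 0, 0]],
    [[0, 0, -2], [0, 0, 0]],
    [[-4, 0, 0], [0, 0, 0]],
    [[-5, 0, 0], [0, 0, 0]],
    [[-4, 0, 0], [0, 0, 0]],
    [[0, 0, 0], [0, 0, 0]],
  ],
  claw=0.4,
)

```text
clock: 12.92
tool_pos: [0.5685, 0.0784, 0.2744]
eef_rot: [-0.165, 0.986, 0.001, 0.001]
contact_force: [-0.2, -0.0, -0.5]
opening: 0.7
finger_force: 0.0
```

```bash
python3 - <<'E'
from h import *
st(); snap('scene','s4'); snap('wrist','w4')
for z in (.130,.134,.140,.188,.194): print(z,proj('s4',[.444,.035,z]),proj('w4',[.444,.035,z]))
u,v=proj('s4',[.444,.035,.15]);x0,y0=int(u-30),int(v-30);print(x0,y0)
u,v=proj('w4',[.444,.035,.15]);x1,y1=int(max(u-60,0)),int(max(v-60,0));print(x1,y1)
A=cv2.imread('pics/s4.png')[y0:y0+60,x0:x0+60];B=cv2.imread('pics/w4.png')[y1:y1+120,x1:x1+120]
cv2.imwrite('pics/c5.png',np.hstack([cv2.resize(q,(400,400),interpolation=cv2.INTER_CUBIC) for q in(A,B)]))
E
```

```text
{'clock': 12.925, 'tool_pos': [0.5685, 0.0784, 0.2744], 'eef_rot': [-0.1654, 0.9862, 0.0008, 0.0006], 'contact_force': [-0.1995, -0.0073, -0.5305], 'moment': [0.0524, 0.1122, 0.0279], 'opening': 0.6998, 'finger_force': 0.0}
0.13 (278.36516801997533, 207.6700668486852) (279.5017860372334, 28.042709165205196)
0.134 (278.39818737972007, 206.39097844160443) (279.4928679043134, 27.010381460038417)
0.14 (278.4479928157259, 204.46171995351375) (279.47896156880535, 25.40086643064268)
0.188 (278.8587438689637, 188.5546227409838) (279.33842249794543, 9.150756191669302)
0.194 (278.9116751499318, 186.50524259523078) (279.3160989632216, 6.57226342426992)
248 171
219 0
```

View pics/c5.png

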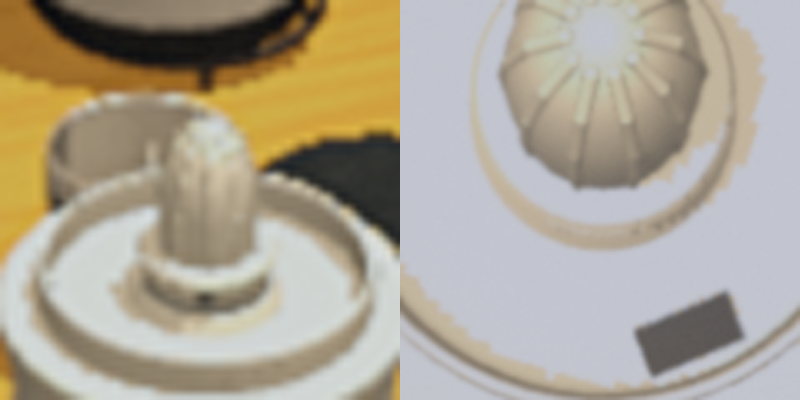

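The cone's top is at about (279,188.3) in the scene image, against a home prediction of 188.6 and 186.5 if proud. To be sure, I'll touch the tip lightly with closed jaws. I expect contact at TCP z ≈ 0.207 if home and 0.213 if proud.

Request:
step_arm(
  steps=[
    [[4, 0, 0], [0, 0, 0]],
    [[5, 0, 0], [0, 0, 0]],
    [[4, 0, 0], [0, 0, 0]],
    [[0, 0, 2], [0, 0, 0]],
    [[0, 0, 2], [0, 0, 0]],
    [[0, 0, 1], [0, 0, 0]],
    [[0, 0, 0.6], [0, 0, 0]],
    [[0, 0, 0], [0, 0, 0]],
    [[0, 0, 0], [0, 0, 0]],
  ],
  claw=-1,
  grip_force=5,
)

```text
clock: 14.15
tool_pos: [0.4441, 0.0348, 0.2194]
eef_rot: [-0.165, 0.986, 0.0, 0.0]
contact_force: [0.2, -0.1, -0.0]
opening: 0.008
finger_force: 0.0
```

Request:
step_arm(
  steps=[
    [[0, 0, 0.1], [0, 0, 0]],
    [[0, 0, 0.1], [0, 0, 0]],
    [[0, 0, 0.1], [0, 0, 0]],
    [[0, 0, 0.1], [0, 0, 0]],
    [[0, 0, 0], [0, 0, 0]],
  ],
)

```text
clock: 14.78
tool_pos: [0.4438, 0.0347, 0.2149]
eef_rot: [-0.165, 0.986, 0.0, -0.0]
contact_force: [0.5, -0.2, -0.8]
opening: 0.008
finger_force: 0.0
```

Request:
step_arm(
  steps=[
    [[0, 0, 0.1], [0, 0, 0]],
    [[0, 0, 0.1], [0, 0, 0]],
    [[0, 0, 0], [0, 0, 0]],
  ],
)

```text
clock: 15.15
tool_pos: [0.4438, 0.0347, 0.2129]
eef_rot: [-0.165, 0.986, 0.0, -0.0]
contact_force: [0.3, -1.1, 0.6]
opening: 0.004
finger_force: 0.0
```

Request:
step_arm(
  steps=[
    [[0, 0, 0.1], [0, 0, 0]],
    [[0, 0, 0.1], [0, 0, 0]],
    [[0, 0, 0], [0, 0, 0]],
  ],
)

```text
clock: 15.52
tool_pos: [0.4438, 0.0347, 0.2109]
eef_rot: [-0.165, 0.986, 0.0, -0.0]
contact_force: [-0.1, -0.0, 0.8]
opening: 0.006
finger_force: 0.0
```

Request:
step_arm(
  steps=[
    [[0, 0, 0.1], [0, 0, 0]],
    [[0, 0, 0.1], [0, 0, 0]],
    [[0, 0, 0], [0, 0, 0]],
  ],
)

```text
clock: 15.9
tool_pos: [0.4438, 0.0347, 0.2089]
eef_rot: [-0.165, 0.986, 0.0, -0.0]
contact_force: [0.8, 0.5, 0.6]
opening: 0.01
finger_force: 0.0
```

Request:
step_arm(
  steps=[
    [[0, 0, 0.1], [0, 0, 0]],
    [[0, 0, 0.05], [0, 0, 0]],
    [[0, 0, 0], [0, 0, 0]],
  ],
)

```text
clock: 16.27
tool_pos: [0.4438, 0.0347, 0.2074]
eef_rot: [-0.165, 0.986, 0.0, -0.0]
contact_force: [-0.2, 0.4, 0.8]
opening: 0.003
finger_force: 0.0
```

No contact down to 0.2074, so the tip is at or below 0.1884 and the reamer is home. Next is the cover.

Request:
step_arm(
  steps=[
    [[0, 0, -3], [0, 0, 0]],
    [[0, 0, -3], [0, 0, 0]],
    [[0, 0, -2], [0, 0, 0]],
    [[0, 0, 0], [0, 0, 0]],
  ],
  claw=0.6,
)

```text
clock: 16.77
tool_pos: [0.4446, 0.0348, 0.2885]
eef_rot: [-0.165, 0.986, -0.0, 0.002]
contact_force: [0.2, 0.5, -0.8]
opening: 0.435
finger_force: 0.0
```

```bash
python3 - <<'E'
from h import *
st(); print(px('t0',402,248,.122),px('s0',373,266,.116)); plan([.48,-.244,.287],90); plan([.418,-.244,.287],90)
E
```

```text
{'clock': 16.775, 'tool_pos': [0.4446, 0.0348, 0.2885], 'eef_rot': [-0.1649, 0.9863, -0.0001, 0.0016], 'contact_force': [0.2038, 0.5239, -0.8182], 'moment': [0.0876, -0.009, 0.0228], 'opening': 0.4346, 'finger_force': 0.0}
[ 0.41755388 -0.24381954  0.122     ] [ 0.41274443 -0.25173191  0.116     ]
turn [-1.000e-02  1.800e-01  1.899e+01] shift cm [ -3.54 -27.88   0.15]
turn [-1.000e-02  1.800e-01  1.899e+01] shift cm [  2.66 -27.88   0.15]
```

Request:
step_arm(
  steps=[
    [[0, 0, 0], [0, 0, 9.5]],
    [[0, 0, 0], [0, 0, 9.5]],
    [[0.2, -4, 0], [0, 0, 0]],
    [[0.2, -5, 0], [0, 0, 0]],
    [[0.2, -5, 0], [0, 0, 0]],
    [[0.2, -5, 0], [0, 0, 0]],
    [[0.2, -5, 0], [0, 0, 0]],
    [[0.2, -4, 0], [0, 0, 0]],
    [[0, 0, 0], [0, 0, 0]],
    [[0, 0, 0], [0, 0, 0]],
  ],
)

```text
clock: 18.02
tool_pos: [0.4316, -0.2442, 0.2866]
eef_rot: [-0.001, 1.0, 0.001, -0.001]
contact_force: [-0.0, 0.1, -0.8]
opening: 0.799
finger_force: 0.0
```

```bash
python3 - <<'E'
from h import *
st(); snap('wrist','w5'); print(proj('w5',[.416,-.247,.122]))
E
```

```text
{'clock': 18.025, 'tool_pos': [0.4316, -0.2442, 0.2866], 'eef_rot': [-0.0006, 1.0, 0.0008, -0.0007], 'contact_force': [-0.0132, 0.0563, -0.8008], 'moment': [0.0568, 0.0442, -0.0252], 'opening': 0.7993, 'finger_force': 0.0}
(276.5203170783875, 181.66674226951432)
```

View pics/w5.png

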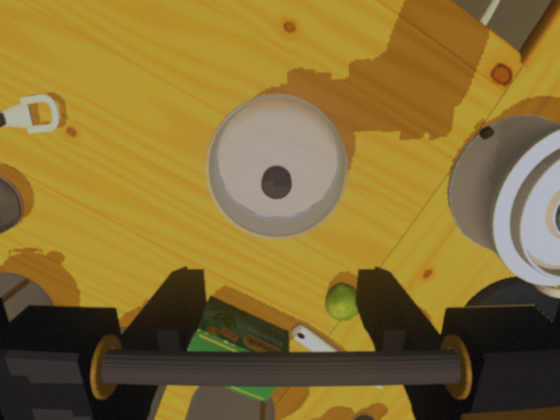

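The knob is at (276,182), against a projected (276.5,181.7). I'll descend and grip the knob.

Request:
step_arm(
  steps=[
    [[1.56, -0.28, 0], [0, 0, 0]],
    [[0, 0, 4.5], [0, 0, 0]],
    [[0, 0, 4.5], [0, 0, 0]],
    [[0, 0, 4.5], [0, 0, 0]],
    [[0, 0, 2.5], [0, 0, 0]],
    [[0, 0, 0.9], [0, 0, 0]],
    [[0, 0, 0], [0, 0, 0]],
    [[0, 0, 0], [0, 0, 0]],
  ],
)

```text
clock: 19.08
tool_pos: [0.4168, -0.2483, 0.1196]
eef_rot: [-0.0, 1.0, -0.0, 0.001]
contact_force: [0.8, 1.0, 0.2]
opening: 0.799
finger_force: 0.0
```

Request:
step_arm(
  steps=[
    [[0, 0, 0], [0, 0, 0]],
    [[0, 0, 0], [0, 0, 0]],
    [[0, 0, 0], [0, 0, 0]],
    [[0, 0, 0], [0, 0, 0]],
    [[0, 0, 0], [0, 0, 0]],
    [[0, 0, 0], [0, 0, 0]],
  ],
  claw=-1,
  grip_force=25,
)

```text
clock: 19.82
tool_pos: [0.4163, -0.248, 0.1184]
eef_rot: [-0.0, 1.0, 0.0, -0.0]
contact_force: [0.8, 0.5, 0.6]
opening: 0.287
finger_force: 25.0
```

Request:
step_arm(
  steps=[
    [[0, 0, -1.5], [0, 0, 0]],
    [[0, 0, -3.5], [0, 0, 0]],
    [[0, 0, -4], [0, 0, 0]],
    [[0, 0, -4], [0, 0, 0]],
    [[0, 0, -4], [0, 0, 0]],
    [[0, 0, -3], [0, 0, 0]],
    [[0, 0, -2], [0, 0, 0]],
    [[0, 0, 0], [0, 0, 0]],
  ],
)

```text
clock: 20.82
tool_pos: [0.4167, -0.2483, 0.3393]
eef_rot: [0.0, 1.0, -0.001, 0.001]
contact_force: [-0.5, -0.4, -1.5]
opening: 0.288
finger_force: 25.0
```

Request:
step_arm(
  steps=[
    [[-0.2, 2, 0], [0, 0, 0]],
    [[-0.4, 4, 0], [0, 0, 0]],
    [[-0.4, 4, 0], [0, 0, 0]],
    [[-0.4, 4, 0], [0, 0, 0]],
    [[-0.4, 4, 0], [0, 0, 0]],
    [[-0.4, 4, 0], [0, 0, 0]],
    [[-0.4, 4, 0], [0, 0, 0]],
    [[-0.2, 2.2, 0], [0, 0, 0]],
    [[0, 0, 0], [0, 0, 0]],
    [[0, 0, 0], [0, 0, 0]],
    [[0, 0, 0], [0, 0, 0]],
  ],
)

```text
clock: 22.2
tool_pos: [0.444, 0.0324, 0.3381]
eef_rot: [0.001, 1.0, -0.0, -0.001]
contact_force: [0.2, -0.6, -1.7]
opening: 0.282
finger_force: 25.0
```

```bash
python3 - <<'E'
from h import *
st(); plan([.4442,.0348,.2284],90)
E
```

```text
{'clock': 22.2, 'tool_pos': [0.444, 0.0324, 0.3381], 'eef_rot': [0.0011, 1.0, -0.0004, -0.0005], 'contact_force': [0.2165, -0.5779, -1.6808], 'moment': [0.0369, 0.0028, -0.0068], 'opening': 0.282, 'finger_force': 24.9999}
turn [-0.04 -0.06 -0.12] shift cm [-0.02  0.24 10.97]
```

Request:
step_arm(
  steps=[
    [[0, 0.24, 0], [0, 0, 0]],
    [[0, 0, 2.5], [0, 0, 0]],
    [[0, 0, 2.5], [0, 0, 0]],
    [[0, 0, 2], [0, 0, 0]],
    [[0, 0, 1], [0, 0, 0]],
    [[0, 0, 0.6], [0, 0, 0]],
    [[0, 0, 0.4], [0, 0, 0]],
    [[0, 0, 0], [0, 0, 0]],
    [[0, 0, 0], [0, 0, 0]],
  ],
)

```text
clock: 23.32
tool_pos: [0.4445, 0.0364, 0.2489]
eef_rot: [-0.0, 1.0, 0.0, 0.0]
contact_force: [-0.1, -0.9, -1.9]
opening: 0.283
finger_force: 25.0
```

Request:
step_arm(
  steps=[
    [[0, 0, 0.3], [0, 0, 0]],
    [[0, 0, 0.3], [0, 0, 0]],
    [[0, 0, 0.2], [0, 0, 0]],
    [[0, 0, 0], [0, 0, 0]],
  ],
)

```text
clock: 23.82
tool_pos: [0.4439, 0.0361, 0.2402]
eef_rot: [-0.0, 1.0, -0.0, -0.0]
contact_force: [-0.4, -0.4, -1.5]
opening: 0.282
finger_force: 25.0
```

Request:
step_arm(
  steps=[
    [[0, -0.1, 0.3], [0, 0, 0]],
    [[0, 0, 0.3], [0, 0, 0]],
    [[0, 0, 0.3], [0, 0, 0]],
    [[0, 0, 0.1], [0, 0, 0]],
    [[0, 0, 0], [0, 0, 0]],
  ],
)

```text
clock: 24.45
tool_pos: [0.4441, 0.0354, 0.2304]
eef_rot: [-0.0, 1.0, 0.0, -0.0]
contact_force: [-1.8, -0.4, -2.5]
opening: 0.285
finger_force: 25.0
```

Request:
step_arm(
  steps=[
    [[0, 0, 0.1], [0, 0, 0]],
    [[0, 0, 0.1], [0, 0, 0]],
    [[0, 0, 0], [0, 0, 0]],
  ],
)

```text
clock: 24.82
tool_pos: [0.4434, 0.0353, 0.2288]
eef_rot: [-0.0, 1.0, -0.0, -0.001]
contact_force: [-3.9, 0.4, 5.4]
opening: 0.282
finger_force: 25.0
```

Contact came at 0.2288, with home expected at 0.2284. I'll release and retreat.

Request:
step_arm(
  steps=[
    [[0, 0, 0], [0, 0, 0]],
    [[0, 0, 0], [0, 0, 0]],
    [[0, 0, 0], [0, 0, 0]],
    [[0, 0, 0], [0, 0, 0]],
    [[0, 0, 0], [0, 0, 0]],
    [[0, 0, -2], [0, 0, 0]],
    [[0, 0, -4], [0, 0, 0]],
    [[0, 0, -4], [0, 0, 0]],
    [[-4, 0, 0], [0, 0, 0]],
    [[-5, 0, 0], [0, 0, 0]],
    [[-4, 0, 0], [0, 0, 0]],
    [[0, 0, 0], [0, 0, 0]],
  ],
  claw=0.3,
)

```text
clock: 26.32
tool_pos: [0.5763, 0.0352, 0.3277]
eef_rot: [0.001, 1.0, 0.0, 0.0]
contact_force: [0.0, 0.2, 0.5]
opening: 0.648
finger_force: 0.0
```

```bash
python3 - <<'E'
from h import *
st(); s=snap('scene','s6'); snap('wrist','w6')
print(proj('w6',[.444,.035,.232]),proj('s6',[.444,.035,.232]))
cv2.imwrite('pics/c6.png',np.hstack([cv2.resize(cv2.imread('pics/s6.png')[120:290,200:370],(400,400),interpolation=cv2.INTER_CUBIC),cv2.resize(cv2.imread('pics/w6.png')[:280,140:420],(400,400),interpolation=cv2.INTER_CUBIC)]))
E
```

```text
{'clock': 26.325, 'tool_pos': [0.5763, 0.0352, 0.3277], 'eef_rot': [0.0006, 1.0, 0.0005, 0.0003], 'contact_force': [0.029, 0.1929, 0.5426], 'moment': [-0.013, 0.0131, -0.0022], 'opening': 0.6483, 'finger_force': 0.0}
(279.27525054913525, 12.020845814243899) (279.25550422683375, 173.19563401017987)
```

View pics/c6.png

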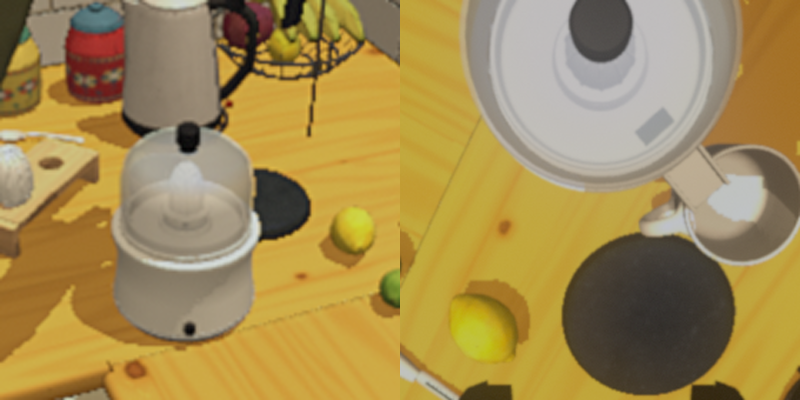

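The cover sits level on the shoulder. Its knob top is at scene pixel (279.5,173), against a predicted (279.3,173.2), and the mug is still standing. I'll hand it in.

```bash
python3 -c "
from h import *
print(finish_job())"
```

```text
the job is handed in; nothing more can be done
None
```

The job is handed in at about 26 s, with no verdict shown: by touch and camera checks the small reamer is home in the spindle and the cover sits level on the shoulder, with the large reamer left in the rack and the mug standing.

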